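# Ready the sealant gun

### The arm

A 6-joint arm with a two-finger parallel gripper is mounted at the origin on the work surface. World frame = base frame: x ahead of the robot, y to its left, z up, the work surface at z = 0. Lengths are in mm, angles in rad, forces in N, time in s.
With the tool pointing down it reaches from about 300 to 775 mm from the base axis. Payload 14.6 kg.
Tool frame: the origin (TCP) lies on the centre line of the jaws, within the pads' length; the fingertips stand 19 mm ahead of it and the grasp point (between the pads) is the TCP (bot.tip_reach is the distance from the TCP to the fingertips, in mm); z points along the fingers, y is the line along which they close (so a half turn about z gives the same grasp; the last joint's range is limited). The gripper opens to 85 mm and grips with 20 to 120 N. Pads are 22 mm wide; open, the fingers measure 114 mm over their backs; the gripper's body (76 mm by 85 mm) begins 54 mm behind the grasp point. The pads swing forward as they close: fully open they stand 13 mm farther back than shut.
Start: joints at [-1.176, 0.3, 1.521, -0, 1.321, -0.067], TCP at [245.05, -492.382, 250.281] pointing down, gripper open.
Joint ranges: [-3.03, 3.03], [-0.79, 2.21], [0.23, 2.52], [-1.04, 4.18], [0, 3.07], [-2.55, 2.55]. Speed limits (rad/s): [2.22, 2.22, 2.57, 3.14, 3.14, 3.14].

### API

Orientations are given as a unit quaternion [w, x, y, z].
In Python, from rig import bot gives the robot as it stands. Calls block until the motion is done:
- bot.move_to(position, orientation): joint-space move of the TCP to a pose.
- bot.servo_line(position, attitude=None, speed=150, until_force=None): straight line of the TCP; attitude=None keeps the orientation; speed is the mean speed in mm/s. With until_force (N) it stops when the force on the tool has changed by that much, and returns True; else False.
- bot.move_joints(angles): joint-space move.
- bot.move_gripper(opening, grip_force=None): finger opening in mm; grip_force is the grip in N (None keeps the last); returns when the fingers have stopped.
- bot.dwell(seconds).
- bot.ik(position, orientation): joint angles nearest the present ones, or None.
- bot.read_state(): the state.
- bot.read_camera(name): name is "scene" or "top" or "wrist"; returns a dict with "image" (400x640x3 uint8, blue, green, red), "depth" (400x640 float32, mm along the optical axis (not along the pixel's ray), 0 where there is no reading), "fovy" (degrees; the focal length in pixels is half the picture's height over the tangent of half this angle, whatever the lens; pixels are square), "cx", "cy" (the principal point, pixels), "eye" and "attitude" of the camera in the world; the wrist camera has in their place "mount" (4x4, takes a point from camera to tool coordinates, whose origin is the TCP and whose axes are the flange's). Camera axes: x right, y down, z forward; pixel columns grow to the right and rows downward; lengths in mm; the calibration is good to about 2 mm. The wrist camera is an equidistant fisheye: a pixel r from the principal point sees the ray r / f radians off the axis. A picture is of the moment at which its call begins: read the wrist's pose just before it.
A pose or a line that the arm cannot do raises bot.MotionError and nothing moves.
- bot.finish_job(): hands the job in; it is judged then, once.
The state is a dict: "clock": time; "joint_positions": joint angles; "qvel": joint speeds; "effort": joint torques, N m; "ee_pos": TCP position; "tool_rot": TCP orientation; "ft_force": force on the tool from outside, world axes, zero at the start; "moment": the same for the moment, N m; "grip_width": finger opening in mm; "grip_force": force on a finger pad.
Only numpy, scipy, OpenCV 4.12 (cv2) and the standard library are available. Lean on these libraries where they do the work, as an engineer would, in place of code of your own. Each camera call takes 0.05 s, during which the arm holds its last target. There are 200 camera calls.

### The job

Make the sealant gun lying on the oak offcut ready to seal the hob: first turn its nozzle until the slant-cut opening at the tip faces squarely to the side where the trigger is, then pump the trigger until the steel plunger disc comes up against the yellow piston in the back of the cartridge and presses it in by about 3 mm, snug but not so far that sealant is forced out. Finish while still holding the trigger squeezed so that the plunger keeps that pressure (the gun backs off when let go), with the gun still lying flat on the offcut. Leave the other things where they are.

Things in the scene. Friction and masses are not known exactly. Their poses are not given: they have to be found in the camera images.
- gun: Red sealant gun, loose, about 0.9 kg, lying on its side. Origin: on the offcut, below the barrel axis, at the head. x points forward to the nozzle, z up; black handle and trigger stick out along -y. Barrel axis at y 0, z 30 mm. Along x (mm): ratchet rod -224 to -50, head -50 to 15 (56 high), white cartridge 54 to 267 (49 thick), front plate to 270 (58 square), nozzle 279 to 365.
- trigger_pin (a point): Pin of the trigger, gun x -12, y -36, z 30 mm. Trigger: straight black bar 12 mm thick, z 21 to 39, running out to y -127, in front of the handle; at rest it slants forward by 0.23 rad. Handle: straight black bar along the gun's -y, x -57 to -33, y -30 to -148, z 16 to 44.
- trigger_grip (a point): Where to squeeze: midway between the handle's back face and the front of the resting trigger, gun x -24, y -95, z 30 mm. Here handle and trigger together measure 65 mm along the gun's x at rest, 38 mm fully squeezed. Pump from above with one finger behind the handle, one in front of the trigger.
- nozzle_grip (a point): Point on the nozzle's axis (gun x 307, y 0, z 30 mm) in the middle of its plain round part, 18 mm across, gun x 288 to 326 mm; behind it a 24 mm collar with two small wings. Fixed to the gun: it does not turn with the nozzle.
- nozzle_tip (a point): Centre of the slant-cut (45 degree) dark opening at the nozzle's end, 14 mm across, 86 mm ahead of the nozzle's root; this frame turns with the nozzle. The opening looks along this frame's -y (and forward); its x points forward.
- nozzle (a joint): Turn of the nozzle on the cartridge (rad). 0: the opening faces the trigger side (gun's -y). Positive: it has been turned upward from there (pi/2 faces straight up), that is by a right-hand turn about the gun's -x; turn it by the right hand about +x to bring it back. Stays where left, friction 0.04 N m.
- trigger (a joint): Squeeze of the trigger (rad): 0 at rest, 0.45 fully squeezed against its stop. Spring return; it takes about 3 N at the grip point at rest, 6 N squeezed, plus 2 N to drive the rod, plus 2 N for each mm the piston is pressed in. A full squeeze shortens the 65 mm grip width by about 27 mm; 10 mm of finger closing drives the rod 3.5 to 4 mm.
- rod (a joint): Advance of ratchet rod and plunger disc (m), 0 fully back. Saw teeth of 4.2 mm pitch: a full squeeze drives it 8.4 mm (4 mm less if begun part-way). On release it stays (4 N friction) while the trigger springs back for the next bite. The steel disc (42 mm across) meets the piston at 0.028. The gap is open to view between head and cartridge.
- piston (a joint): How far the yellow piston (44 mm across) has been pressed into the cartridge's back end (m); 0 untouched, its face standing 4 mm out of the tube. It resists like a spring, 5 N per mm. When the trigger is let go the rod backs off until under 1 mm remains. Beyond 5.5 mm sealant is forced out.
- offcut: Oak worktop offcut, 220 (x) by 370 (y) by 38 mm high, fixed; origin at the centre of its underside. The gun lies on it along its y, the nozzle overhangs its end.
- spare_cartridge: Bystander: grey and white cartridge standing upright, 49 mm across, 235 mm high; origin at its foot.
- tape_roll: Bystander: blue roll of masking tape lying flat, 104 mm across, 25 mm high; origin at its foot.
- cutter: Bystander: yellow snap-off knife lying flat, 150 mm long, 16 mm high; origin under its handle's middle.
- smoother: Bystander: green plastic joint-smoothing tool lying flat, 143 mm long, 12 mm high; origin below its middle.
- oil_bottle: Bystander: amber oil bottle standing, 60 mm across, 200 mm high; origin at its foot.
- salt_jar: Bystander: blue-grey jar with wooden lid, 90 mm across, 92 mm high; origin at its foot.
- spare_nozzle: Bystander: white uncut nozzle lying flat, 83 mm long, 18 mm thick; origin at its foot near the root end.

How it is judged:
By the outcome, as a careful person would: the job done as asked, in the order asked, and still so for the second after the job is handed in, while the arm keeps its last pose, push and grip.
It also fails if it takes over 67 s, if anything falls off the work surface, if the arm or the gripper's body presses on something with over 40 N, if the wrist force passes 120 N, or if a joint passes its speed limit or range.

## Working session

There is one attempt and no reset: what is moved stays moved. The work goes in short steps, each a Python script; the robot and the scene stay as the last script left them, time stands still between calls to the robot, and variables do not carry over. Pictures are saved under pics/ and viewed, at most 10 in all, crops included, and the job is handed in when it is done.

```bash
ls; mkdir -p pics; python3 - <<'E'
from rig import bot
import cv2,numpy as np
s=bot.read_state();print(s["clock"],s["tool_rot"],s["ft_force"],s["grip_width"])
for n in("top","scene"):
    c=bot.read_camera(n);cv2.imwrite(f"pics/{n}1.png",c["image"]);np.savez(f"pics/{n}1.npz",**{k:np.array(v) for k,v in c.items()})
    print({k:v for k,v in c.items() if k not in("image","depth")})
E
```

```text
pics
0.0 [-5.90633813e-04  9.73453919e-01  2.28882301e-01 -1.06424951e-04] [ 0.31205032 -0.94201738  0.32627706] 85.5888691936677
{'fovy': 42.07514356761539, 'cx': 324.9563306998834, 'cy': 200.0389303468547, 'eye': array([ 463.15348589,  -41.92073439, 1470.17863701]), 'attitude': array([ 0.00952424, -0.70222976,  0.71151213, -0.02308997])}
{'fovy': 49.33737482442897, 'cx': 319.65463586608223, 'cy': 198.4837108353163, 'eye': array([1325.12429343, -706.88988323, 1082.70786723]), 'attitude': array([-0.35047545,  0.83932329,  0.37963684, -0.16905399])}
```

View pics/top1.png

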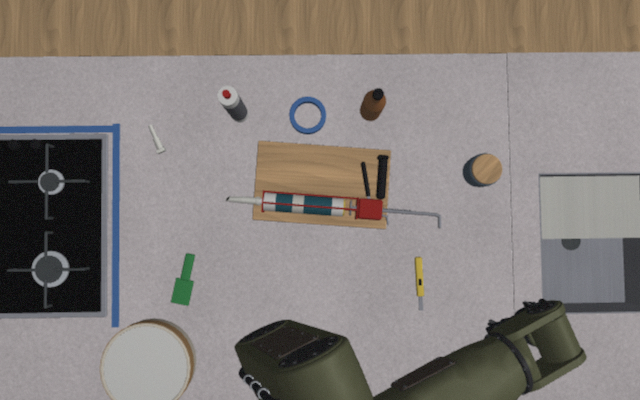

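View pics/scene1.png

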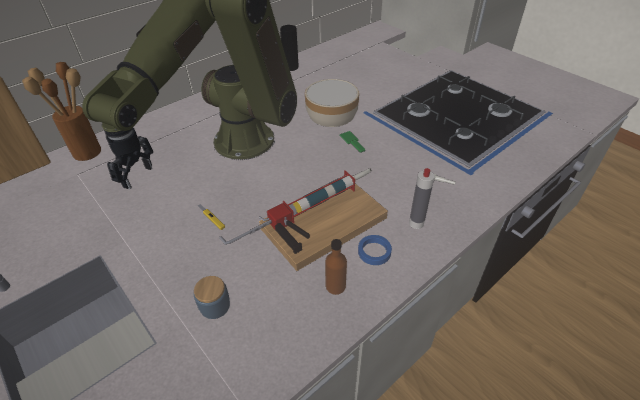

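The top view shows the gun with its nozzle tip at about (229,199), head at (369,209), handle end at (382,157) and trigger at (365,178). So gun x is roughly world +y and the handle points away from the robot. Next I'll fit its pose from the depth.

```bash
cat > h.py <<'E'
import numpy as np,cv2
from scipy.spatial.transform import Rotation as R
def rot(q): return R.from_quat(np.roll(q,-1))
def quat(r): return np.roll(r.as_quat(),1)
def cloud(c):
    f=200/np.tan(np.radians(float(c["fovy"]))/2); d=c["depth"]; v,u=np.mgrid[:400,:640]
    p=np.stack([(u-c["cx"])/f*d,(v-c["cy"])/f*d,d],-1)
    return p@rot(c["attitude"]).as_matrix().T+c["eye"]
E
python3 - <<'E'
from h import *
c=np.load("pics/top1.npz");P=cloud(c);im=c["image"].astype(int);b,g,r=im[...,0],im[...,1],im[...,2]
v,u=np.mgrid[:400,:640]
print("table z",np.median(P[230:260,300:380,2]),"offcut",np.median(P[160:180,290:340,2]))
roi=(u>220)&(u<450)&(v>140)&(v<235)
def st(n,m):
    p=P[m];print(n,m.sum(),p.mean(0).round(1),np.percentile(p,[2,50,98],axis=0).round(1).tolist());return p
red=roi&(r>110)&(g<60)&(b<60)
st("head",red&(u>352)); 
body=st("body",roi&(P[...,2]>60)&(u>262)&(u<345)&(v>185))
noz=st("noz",roi&(P[...,2]>52)&(u<258)&(v>190)&(v<212))
st("rod",roi&(P[...,2]>50)&(u>390)&(u<432)&(v>203))
bl=roi&(r<60)&(g<60)&(b<60)&(v<200)&(P[...,2]>50)
st("handle",bl&(u>374)); st("trig",bl&(u<373))
for n,m in(("handle",bl&(u>374)),("trig",bl&(u<373)),("noz",roi&(P[...,2]>52)&(u<258)&(v>190)&(v<212))):
    print(n,cv2.fitLine(P[m][:,:2].astype(np.float32),cv2.DIST_HUBER,0,.01,.01).ravel())
# body: per-y mid of x extent
for y0 in range(-110,330,20):
    m=roi&(v>185)&(P[...,2]>50)&(P[...,1]>y0)&(P[...,1]<y0+8)
    if m.sum()>2: q=P[m];print(y0,m.sum(),q[:,0].min().round(1),q[:,0].max().round(1),q[:,2].max().round(1),q[q[:,2].argmax()].round(1))
E
```

```text
table z 0.41493285329886476 offcut 38.48690491490311
head 428 [ 502.6 -186.6  100.6] [[477.6, -217.4, 88.1], [501.7, -187.6, 94.3], [528.0, -149.1, 100.5]]
body 1647 [517.6 -11.1  98.5] [[487.0, -114.5, 68.2], [517.3, -10.6, 88.5], [548.3, 92.9, 100.7]]
noz 203 [529.9 150.1  82.1] [[518.9, 112.8, 65.7], [530.4, 150.1, 75.7], [539.0, 196.0, 82.8]]
rod 152 [ 490.6 -292.8   99. ] [[483.5, -352.7, 64.5], [490.1, -293.9, 71.7], [498.5, -246.9, 78.2]]
handle 361 [ 589.1 -221.    85.3] [[533.3, -235.0, 74.7], [589.7, -221.2, 81.6], [643.6, -209.1, 87.8]]
trig 136 [ 576.8 -155.2   86. ] [[535.7, -186.3, 68.9], [576.8, -176.9, 75.7], [626.0, 38.7, 83.2]]
handle [ 9.9655521e-01 -8.2931764e-02  5.8823425e+02 -2.2111829e+02]
trig [ 2.9630002e-01 -9.5509493e-01  5.7023761e+02 -1.3495941e+02]
noz [8.6791806e-02 9.9622649e-01 5.3019592e+02 1.5290207e+02]
-110 59 483.9 535.4 102.6 [ 504.6 -107.9  102.6]
-90 59 487.0 538.2 104.3 [504.8 -89.4 104.3]
-70 60 487.2 538.5 101.0 [507.9 -63.2 101. ]
-50 60 490.0 541.6 103.6 [508.1 -44.8 103.6]
-30 61 490.3 544.3 100.2 [511.1 -23.7 100.2]
-10 59 493.3 544.9 101.2 [511.3  -5.3 101.2]
10 63 493.7 548.0 101.4 [516.8  15.6 101.4]
30 59 496.5 547.8 99.0 [517.2  36.8  99. ]
50 63 497.1 551.1 103.6 [517.2  54.9 103.6]
70 58 499.8 551.1 100.8 [520.2  76.1 100.8]
90 73 502.7 554.0 102.1 [523.   94.3 102.1]
110 24 516.3 537.8 83.2 [524.1 117.4  83.2]
130 19 522.1 538.3 81.6 [524.4 130.9  81.6]
150 21 522.3 538.5 82.2 [524.6 152.1  82.2]
170 17 525.2 538.9 80.9 [535.6 173.5  80.9]
190 12 528.1 539.3 76.6 [530.7 192.8  76.6]
```

```bash
cat >> h.py <<'E'
ex=np.array([.083,.99655,0]);ex/=np.linalg.norm(ex);ez=np.array([0,0,1.]);ey=np.cross(ez,ex)
O=np.array([503.4,-168.9,38.])
G=np.stack([ex,ey,ez],1)
def gp(x,y,z): return O+G@np.array([x,y,z],float)
def att_noz(phi): # tool z=-gun x ; tool y = cos(phi) gun z + sin(phi) (-gun y)
    y=np.cos(phi)*ez-np.sin(phi)*ey; z=-ex
    return R.from_matrix(np.stack([np.cross(y,z),y,z],1))
E
python3 - <<'E'
from rig import bot
from h import *
print(gp(307,0,30),gp(-24,-95,30))
for d in np.arange(-180,180,30):
    q=quat(att_noz(np.radians(d)))
    a=[bot.ik(list(gp(x,0,30)),list(q)) for x in(316,460)]
    print(d,[None if k is None else np.round(k,2).tolist() for k in a])
for s in(1,-1):
    y=s*ex;z=-ez;q=quat(R.from_matrix(np.stack([np.cross(y,z),y,z],1)))
    k=bot.ik(list(gp(-24,-95,30)),list(q));print(s,k)
c=bot.read_camera("wrist");print(np.array(c["mount"]).round(3),c["fovy"])
E
```

```text
[528.8809885  137.04071194  68.        ] [ 596.08020818 -200.70218565   68.        ]
-180 [None, None]
-150 [None, None]
-120 [None, None]
-90 [None, None]
-60 [None, None]
-30 [None, None]
0 [None, None]
30 [None, None]
60 [None, None]
90 [None, None]
120 [None, None]
150 [None, None]
1 [-3.83004493e-01  6.65944388e-01  1.43334158e+00 -4.44089210e-16
  1.04230668e+00 -1.87070526e+00]
-1 [-3.83004493e-01  6.65944388e-01  1.43334158e+00 -4.44089210e-16
  1.04230668e+00  1.27088739e+00]
[[ 0.00000e+00 -9.63000e-01 -2.68000e-01  6.77480e+01]
 [ 1.00000e+00 -0.00000e+00  1.00000e-03  2.84000e-01]
 [-1.00000e-03 -2.68000e-01  9.63000e-01 -1.23893e+02]
 [ 0.00000e+00  0.00000e+00  0.00000e+00  1.00000e+00]] 65.70646984690485
```

```bash
cat >> h.py <<'E'
def att_tilt(t,s=1): # nozzle grip from above, turned by t (right hand about gun +x)
    y=s*ey;z=-ez
    return R.from_rotvec(t*ex)*R.from_matrix(np.stack([np.cross(y,z),y,z],1))
E
python3 - <<'E'
from rig import bot
from h import *
for s in(1,-1):
  for d in range(-150,151,15):
    k=bot.ik(list(gp(308,0,30)),list(quat(att_tilt(np.radians(d),s))))
    print(s,d,None if k is None else np.round(k,2).tolist())
# look: camera above the nozzle tip
for s in (1,-1):
  k=bot.ik(list(gp(350,0,30+150)),list(quat(att_tilt(0,s))));print(k)
E
```

```text
1 -150 [0.26, 1.33, 1.65, 3.41, 2.47, -0.08]
1 -135 [0.3, 1.24, 1.82, 3.49, 2.28, -0.04]
1 -120 [0.33, 1.12, 1.96, 3.55, 2.04, -0.02]
1 -105 [0.36, 0.98, 2.08, 3.58, 1.76, -0.04]
1 -90 [0.37, 0.8, 2.17, 3.6, 1.42, -0.07]
1 -75 [0.36, 0.63, 2.2, 3.64, 1.03, -0.15]
1 -60 [0.33, 0.48, 2.18, 3.78, 0.63, -0.32]
1 -45 None
1 -30 [0.26, 0.39, 1.99, -0.57, 0.32, -2.3]
1 -15 None
1 0 None
1 15 None
1 30 None
1 45 None
1 60 None
1 75 None
1 90 None
1 105 None
1 120 [0.12, 1.44, 0.84, 0.78, 2.89, -2.48]
1 135 [0.13, 1.47, 0.92, 1.43, 2.99, -1.86]
1 150 [0.14, 1.48, 1.03, 2.38, 2.98, -0.95]
-1 -150 None
-1 -135 None
-1 -120 None
-1 -105 None
-1 -90 None
-1 -75 None
-1 -60 None
-1 -45 None
-1 -30 [0.26, 0.39, 1.99, -0.57, 0.32, 0.84]
-1 -15 [0.22, 0.43, 1.85, -0.13, 0.62, 0.4]
-1 0 [0.19, 0.51, 1.69, -0.0, 0.94, 0.27]
-1 15 [0.16, 0.63, 1.52, 0.07, 1.25, 0.22]
-1 30 [0.14, 0.76, 1.36, 0.11, 1.54, 0.19]
-1 45 [0.13, 0.9, 1.2, 0.15, 1.82, 0.19]
-1 60 [0.12, 1.03, 1.05, 0.2, 2.08, 0.2]
-1 75 [0.11, 1.17, 0.94, 0.26, 2.33, 0.23]
-1 90 [0.11, 1.28, 0.85, 0.35, 2.55, 0.29]
-1 105 [0.11, 1.37, 0.82, 0.5, 2.74, 0.41]
-1 120 [0.12, 1.44, 0.84, 0.78, 2.89, 0.66]
-1 135 [0.13, 1.47, 0.92, 1.43, 2.99, 1.28]
-1 150 [0.14, 1.48, 1.03, 2.38, 2.98, 2.19]
None
[ 2.60648381e-01  3.54025429e-01  1.52635750e+00 -4.44089210e-16
  1.26120972e+00  3.43743938e-01]
```

```bash
python3 - <<'E'
from rig import bot
from h import *
q=quat(att_tilt(0,-1))
bot.move_to(list(gp(355,0,230)),list(q))
bot.servo_line(list(gp(355,0,80)),speed=200)
s=bot.read_state();print(s["clock"],s["ee_pos"],s["ft_force"])
c=bot.read_camera("wrist");cv2.imwrite("pics/w1.png",c["image"])
np.savez("pics/w1.npz",**{k:np.array(v) for k,v in c.items()},ee=s["ee_pos"],rot=s["tool_rot"])
E
```

```text
3.65 [533.45430223 184.92275622 119.17534704] [ 0.19152536 -1.11590345  0.47615965]
```

View pics/w1.png

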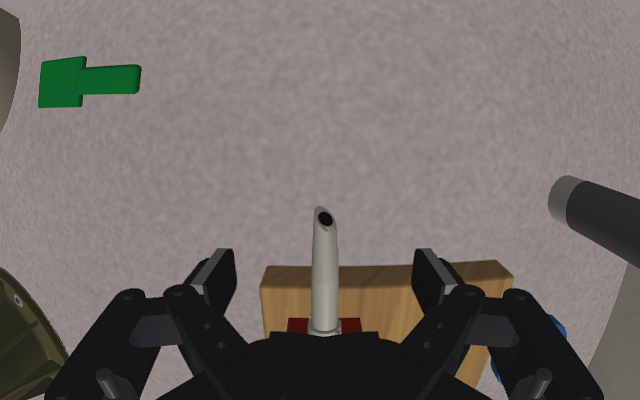

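The wrist view shows the nozzle pointing up the picture. Its opening is at (326,219) with the point of the cut at (319,207), so the opening faces mostly up and somewhat to the trigger side (right). I'll fit the cut plane from the depth.

```bash
cat >> h.py <<'E'
def wcloud(c,ee,q): # fisheye
    f=200/np.tan(np.radians(float(c["fovy"]))/2); d=c["depth"]; v,u=np.mgrid[:400,:640]
    x,y=u-c["cx"],v-c["cy"]; r=np.hypot(x,y)+1e-9; th=r/f; k=np.tan(th)/r
    p=np.stack([x*k*d,y*k*d,d],-1); M=np.array(c["mount"])
    t=p@M[:3,:3].T+M[:3,3]
    return (t@rot(q).as_matrix().T+ee-O)@G   # gun coordinates
def tipfit(c,P,win):
    im=c["image"].max(2); v0,v1,u0,u1=win
    m=np.zeros(im.shape,bool);m[v0:v1,u0:u1]=im[v0:v1,u0:u1]<70
    m&=(P[...,2]>5)
    d=cv2.dilate(m.astype(np.uint8),np.ones((3,3)))>0; d&=P[...,2]>5
    out=[m.sum()]
    for k in(m,):
        p=P[k];ce=p.mean(0);n=np.linalg.svd(p-ce)[2][2];n*=np.sign(n[0])
        sv=np.linalg.svd(p-ce)[1]/np.sqrt(len(p))
        out+=[ce.round(1),n.round(3),np.degrees(np.arctan2(n[2],-n[1])).round(1),sv.round(2)]
    return out
E
python3 - <<'E'
from h import *
c=np.load("pics/w1.npz");P=wcloud(c,c["ee"],c["rot"])
print(tipfit(c,P,(205,232,310,342)))
# centre line of nozzle in gun coords
for v in range(205,320,8):
    row=P[v,300:350];m=row[:,2]>8;q=row[m];us=np.flatnonzero(m)+300
    if len(q): print(v,us.min(),us.max(),q[:,0].mean().round(1),(q[:,1].min().round(1),q[:,1].max().round(1)),q[:,2].max().round(1))
cv2.imwrite("pics/w1c.png",cv2.resize(c["image"][195:245,295:355],None,fx=8,fy=8,interpolation=cv2.INTER_CUBIC))
E
```

```text
[np.int64(167), array([363.6,  -1.6,  30.8]), array([ 0.7 , -0.51,  0.5 ]), np.float64(44.5), array([2.7 , 2.45, 0.53])]
213 314 330 366.4 (np.float64(-4.6), np.float64(5.0)) 31.4
221 314 334 362.5 (np.float64(-7.0), np.float64(4.9)) 34.8
229 313 335 358.5 (np.float64(-7.5), np.float64(5.6)) 37.3
237 313 337 353.7 (np.float64(-8.8), np.float64(5.7)) 38.8
245 313 337 348.9 (np.float64(-8.8), np.float64(5.7)) 38.7
253 312 336 343.6 (np.float64(-8.3), np.float64(6.4)) 38.6
261 312 338 338.3 (np.float64(-9.7), np.float64(6.5)) 38.6
269 311 338 333.0 (np.float64(-9.7), np.float64(7.3)) 39.5
277 311 338 327.7 (np.float64(-9.7), np.float64(7.3)) 40.0
285 311 337 322.0 (np.float64(-9.2), np.float64(7.4)) 39.3
293 311 337 315.9 (np.float64(-9.4), np.float64(7.5)) 40.1
301 311 337 313.8 (np.float64(-9.5), np.float64(7.6)) 205.1
309 311 337 307.7 (np.float64(-9.6), np.float64(7.8)) 205.1
317 309 349 304.0 (np.float64(-9.8), np.float64(9.9)) 205.1
```

View pics/w1c.png

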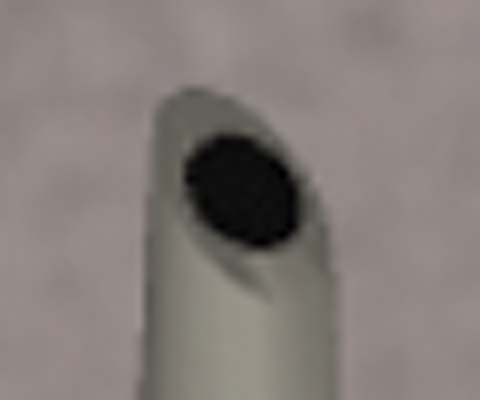

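```bash
sed -i 's/^O=np.array.*/O=np.array([503.4,-168.9,38.])-1.1*ey/' h.py; python3 - <<'E'
from rig import bot
from h import *
d=np.radians
p=gp(309,0,30)
bot.move_gripper(50,30)
A=att_tilt(d(-20),-1); up=-A.as_matrix()[:,2]
bot.move_to(list(p+up*80),list(quat(A)))
bot.servo_line(list(p),speed=120)
s=bot.read_state();print(s["clock"],s["ee_pos"]-p,s["ft_force"])
bot.move_gripper(0,30)
s=bot.read_state();print(s["clock"],s["grip_width"],s["grip_force"],s["ft_force"])
for t in (-12,-4,4,12,20,24.5):
    bot.servo_line(list(p),list(quat(att_tilt(d(t),-1))),speed=100)
    s=bot.read_state();print(t,s["clock"],s["ee_pos"]-p,s["ft_force"].round(1),s["moment"].round(2))
E
```

```text
5.4167 [0.2463958  0.14833859 0.30419746] [0.49633793 0.11946527 0.17392857]
5.8 17.190024572876585 29.342907071113586 [-0.84837214  0.38630639  3.2682028 ]
-12 6.0917 [1.01804058 0.1363716  0.48756104] [5.  0.6 6.9] [ 0.17 -0.76  0.04]
-4 6.3833 [0.92084402 0.05005277 0.42069395] [ 4.1  1.3 10.3] [ 0.16 -0.67  0.04]
4 6.675 [0.41564437 0.01467639 0.31384061] [ 0.9  0.3 14.1] [ 0.22  0.09 -0.01]
12 6.9667 [-0.20016724 -0.02210049  0.18108973] [-4.1  0.7 16.4] [0.11 1.09 0.04]
20 7.2583 [-0.62368966 -0.03432691  0.09855695] [-6.3  0.3 18.4] [ 0.18  1.76 -0.06]
24.5 7.5083 [-0.62061323 -0.01094823  0.11015041] [-4.9  1.4 17.7] [ 0.18  1.65 -0.05]
```

```bash
python3 - <<'E'
from rig import bot
from h import *
d=np.radians
bot.move_gripper(50)
A=att_tilt(d(24.5),-1); up=-A.as_matrix()[:,2]
bot.servo_line(list(gp(309,0,30)+up*60),speed=200)
bot.move_to(list(gp(355,-5,85)),list(quat(A)))
s=bot.read_state();print(s["clock"],s["ee_pos"],s["ft_force"])
c=bot.read_camera("wrist")
np.savez("pics/w2.npz",**{k:np.array(v) for k,v in c.items()},ee=s["ee_pos"],rot=s["tool_rot"])
P=wcloud(c,s["ee_pos"],s["tool_rot"])
m=(P[...,0]>352)&(P[...,0]<375)&(abs(P[...,1])<15)&(P[...,2]>15)&(P[...,2]<45)
v,u=np.nonzero(m);w=(v.min()-3,v.max()+3,u.min()-3,u.max()+3);print(w)
print(tipfit(c,P,w))
for x in(290,300,310,320,330):
  k=(abs(P[...,0]-x)<2)&(abs(P[...,1])<20)&(P[...,2]>20)&(P[...,2]<45);q=P[k]
  if len(q):print(x,q[:,1].min(),q[:,1].max(),q[:,2].max())
cv2.imwrite("pics/w2c.png",cv2.resize(c["image"][w[0]-15:w[1]+60,w[2]-20:w[3]+20],None,fx=5,fy=5,interpolation=cv2.INTER_CUBIC))
E
```

```text
8.6917 [537.81354297 185.4351588  121.93699482] [-0.62254538 -0.09985767  0.75838523]
(np.int64(205), np.int64(245), np.int64(338), np.int64(368))
[np.int64(120), array([363.5,   0.8,  30.9]), array([ 0.729, -0.684,  0.026]), np.float64(2.2), array([2.73, 2.56, 0.4 ])]
290 -7.774998403430675 8.428390398266522 40.10712817030648
300 -8.073401836371294 8.685744101542154 40.399566559115584
310 -7.911009678201302 9.098957572644162 40.101080856429945
320 -8.15707706997696 9.838763935623748 40.29449589588393
330 -7.673729740031355 8.110361031410497 40.305941739939044
```

View pics/w2c.png

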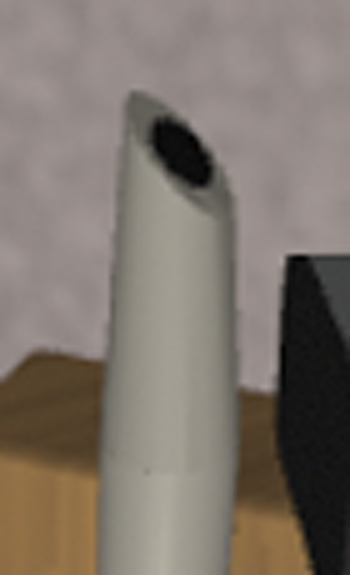

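The tip fit now reads about 2°, so the opening faces the trigger side squarely. Next I'll hover over the trigger and refine the handle position.

```bash
cat >> h.py <<'E'
y_=ex;z_=-ez
AT=R.from_matrix(np.stack([np.cross(y_,z_),y_,z_],1)); QT=list(quat(AT))
E
python3 - <<'E'
from rig import bot
from h import *
bot.move_to(list(gp(330,-5,180)),list(quat(att_tilt(0,-1))))
bot.move_gripper(85,30)
bot.move_to(list(gp(-23,-95,125)),QT)
bot.dwell(.1)
s=bot.read_state();print(s["clock"],s["ee_pos"]-gp(-23,-95,125),s["joint_positions"].round(2),s["ft_force"],s["grip_width"])
c=bot.read_camera("wrist");cv2.imwrite("pics/w3.png",c["image"])
P=wcloud(c,s["ee_pos"],s["tool_rot"]);im=c["image"].max(2)
for y in range(-145,-35,10):
    k=(abs(P[...,1]-y)<3)&(P[...,2]>30)&(P[...,2]<50)&(P[...,0]>-90)&(P[...,0]<40)
    x=np.sort(P[k][:,0])
    if len(x)>3:
        g=np.flatnonzero(np.diff(x)>4);e=np.r_[x[0],np.ravel([(x[i],x[i+1]) for i in g]),x[-1]];print(y,e.round(1),P[k][:,2].max().round(1))
E
```

```text
11.6833 [0.17051294 0.54582407 0.14690159] [-0.38  0.55  1.37  0.    1.22 -1.87] [-0.22785115  0.50885264 -0.12328831] 84.86071543961857
-145 [-59.9 -31.1] 47.6
-135 [-59.4 -32.4] 47.0
-125 [-58.3 -35.4   1.6  11.1] 45.6
-115 [-59.4 -35.1  -1.7  11.3] 45.6
-105 [-58.8 -35.   -3.6   9.2] 46.1
-95 [-59.2 -34.9  -6.1   7.3] 45.6
-85 [-58.6 -34.8  -8.3   4.1] 46.2
-75 [-58.9 -34.8 -10.7   2.4] 46.2
-65 [-58.6 -34.9 -12.9  -0.1] 45.9
-55 [-58.9 -35.1 -15.7  -3.1] 46.3
-45 [-58.5 -34.9 -17.9  -4.6] 45.8
```

View pics/w3.png

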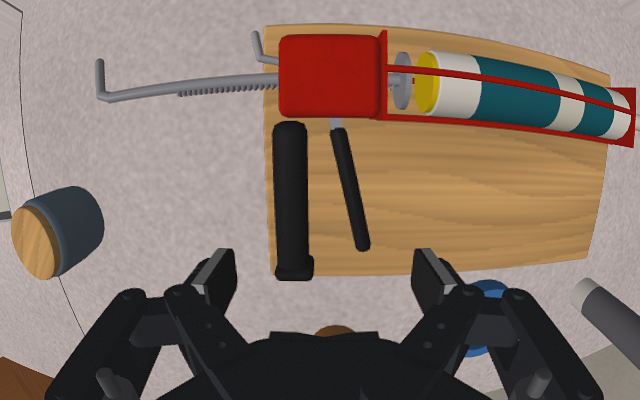

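The hover view shows the handle (about x 275–305), the trigger (340–365), the steel disc at (402,80) and the yellow piston at (427,83). The gap is visible. I'll descend and make the first squeeze.

```bash
cat >> h.py <<'E'
XB=-58.7
def tcp(w,z=28): return list(gp(XB+w/2,-95,z))
def squeeze(bot,w0,w1,n,verbose=True):
    for w in np.linspace(w0,w1,n+1)[1:]:
        bot.move_gripper(float(w))
        bot.servo_line(tcp(w),speed=60)
        if verbose:
            s=bot.read_state();print(round(w,1),s["grip_width"].round(1),s["grip_force"].round(1),s["ft_force"].round(1),s["clock"].round(1))
def look(bot,name):
    s=bot.read_state();c=bot.read_camera("wrist");cv2.imwrite(f"pics/{name}.png",c["image"])
    np.savez(f"pics/{name}.npz",**{k:np.array(v) for k,v in c.items()},ee=s["ee_pos"],rot=s["tool_rot"])
    return c,wcloud(c,s["ee_pos"],s["tool_rot"])
E
python3 - <<'E'
from rig import bot
from h import *
bot.servo_line(tcp(66),speed=150)
s=bot.read_state();print(s["ft_force"],s["grip_width"],s["clock"])
bot.move_gripper(67,40);bot.servo_line(tcp(67),speed=60)
look(bot,"w4")
squeeze(bot,67,37,8)
look(bot,"w5")
E
python3 - <<'E'
import cv2,numpy as np
a=cv2.imread("pics/w4.png")[:300];b=cv2.imread("pics/w5.png")[:300]
cv2.imwrite("pics/w45.png",np.vstack([a,b]))
E
```

```text
[ 0.02039035  0.33539352 -0.02791359] 85.13695928801727 12.5333Traceback (most recent call last):
  File "<stdin>", line 7, in <module>
  File "h.py", line 45, in squeeze
    s=bot.read_state();print(round(w,1),s["grip_width"].round(1),s["grip_force"].round(1),s["ft_force"].round(1),s["clock"].round(1))
                                        ^^^^^^^^^^^^^^^^^^^^^
AttributeError: 'float' object has no attribute 'round'
[ WARN:0@0.016] global loadsave.cpp:275 findDecoder imread_('pics/w5.png'): can't open/read file: check file path/integrity
Traceback (most recent call last):
TypeError: 'NoneType' object is not subscriptable
```

```bash
sed -i 's/print(round(w,1).*/print(np.round([w,s["grip_width"],s["grip_force"],*s["ft_force"],s["clock"]],1).tolist())/' h.py
python3 - <<'E'
from rig import bot
from h import *
squeeze(bot,63.25,37,7)
look(bot,"w5")
a=cv2.imread("pics/w4.png")[:300];b=cv2.imread("pics/w5.png")[:300]
cv2.imwrite("pics/w45.png",np.vstack([a,b]))
E
```

```text
[59.5, 59.8, 2.5, -0.1, 3.6, 2.2, 14.1]
[55.8, 55.7, 3.7, -0.2, 1.4, 2.1, 14.6]
[52.0, 52.0, 4.3, 1.2, 2.2, 2.3, 15.0]
[48.2, 48.5, 6.3, 0.7, 3.9, 3.5, 15.5]
[44.5, 44.6, 6.6, 1.9, 2.1, 3.3, 16.0]
[40.8, 40.6, 7.1, -0.6, 2.9, 1.9, 16.4]
[37.0, 38.2, 40.1, -0.5, 4.1, 4.7, 16.9]
```

View pics/w45.png

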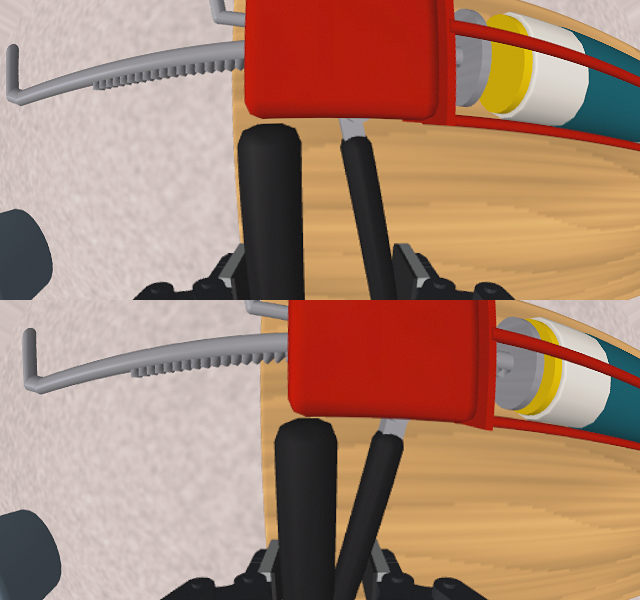

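Both views show the disc, piston and gap clearly, and the first squeeze brought the disc forward. I'll measure the gap numerically.

```bash
cat >> h.py <<'E'
def gap(c,P,show=True):
    im=c["image"].astype(int);b,g,r=im[...,0],im[...,1],im[...,2]
    box=(abs(P[...,1])<30)&(P[...,2]>20)&(P[...,2]<62)&(P[...,0]<80)&(P[...,0]>8)
    yel=box&(r>120)&(g>100)&(b<70); grey=box&(abs(r-b)<18)&(abs(r-g)<18)&(r>60)&(P[...,0]<60)
    wht=box&(r>150)&(b>130)
    # radius from the axis separates rims from faces
    rad=np.hypot(P[...,1],P[...,2]-30)
    f=lambda m:np.percentile(P[m][:,0],[1,10,50,90,99]).round(1).tolist() if m.sum()>5 else None
    k=grey&(rad>14)
    red=(r>110)&(g<50)&(b<50)&(P[...,2]>45)&(abs(P[...,1])<25)&(P[...,0]<40)
    print("disc",k.sum(),f(k),"yellow",yel.sum(),f(yel),"white",f(wht),"head",f(red))
E
python3 - <<'E'
from h import *
for n in("w4","w5"):
    c=np.load(f"pics/{n}.npz");P=wcloud(c,c["ee"],c["rot"]);gap(c,P)
    # raw: rod rear end: grey points behind head
    im=c["image"].astype(int)
    m=(P[...,0]<-55)&(abs(P[...,1])<12)&(P[...,2]>15)&(P[...,2]<50)
    print("rod rear",np.percentile(P[m][:,0],[.5,2]) if m.sum() else None)
E
```

```text
disc 3300 [29.2, 29.7, 51.8, 57.9, 59.8] yellow 3109 [46.9, 47.5, 48.2, 50.0, 51.9] white [30.3, 52.3, 62.7, 76.3, 79.6] head [-49.8, -43.2, -16.3, 13.0, 31.6]
rod rear [-209.70882042 -206.2307827 ]
disc 3323 [38.2, 38.8, 42.0, 57.7, 59.7] yellow 1454 [43.4, 47.4, 48.4, 50.9, 52.3] white [41.1, 52.4, 62.6, 76.3, 79.7] head [-50.8, -44.4, -17.9, 12.7, 29.8]
rod rear [-200.05114582 -195.61761569]
```

```bash
python3 - <<'E'
from h import *
for n in("w4","w5"):
    c=np.load(f"pics/{n}.npz");P=wcloud(c,c["ee"],c["rot"])
    rad=np.hypot(P[...,1]+0,P[...,2]-31);im=c["image"]
    k=(abs(P[...,1])<24)&(P[...,0]>20)&(P[...,0]<60)&(P[...,2]>33)&(P[...,2]<60)&(rad>15)&(rad<27)
    for x in range(20,60): 
        m=k&(P[...,0]>=x)&(P[...,0]<x+1)
        if m.sum()>3: print(n,x,m.sum(),rad[m].max().round(1),np.median(im[m],0).astype(int).tolist())
E
```

```text
w4 20 5 26.7 [13, 21, 110]
w4 25 4 26.0 [16, 22, 102]
w4 27 4 26.3 [27, 29, 100]
w4 28 13 27.0 [134, 129, 130]
w4 29 513 26.5 [134, 130, 131]
w4 30 362 26.9 [134, 130, 132]
w4 31 203 26.6 [146, 141, 142]
w4 32 188 27.0 [141, 139, 140]
w4 33 130 26.7 [142, 143, 145]
w4 34 18 27.0 [121, 149, 159]
w4 35 4 27.0 [16, 16, 110]
w4 37 4 26.9 [17, 24, 115]
w4 38 4 26.6 [17, 21, 118]
w4 46 18 27.0 [10, 164, 197]
w4 47 484 27.0 [10, 164, 198]
w4 48 586 26.6 [10, 164, 198]
w4 49 173 26.6 [10, 175, 211]
w4 50 167 26.5 [10, 181, 216]
w4 51 292 27.0 [101, 189, 205]
w4 52 402 26.9 [194, 199, 209]
w4 53 238 27.0 [199, 209, 215]
w4 54 179 26.8 [196, 205, 212]
w4 55 164 26.5 [198, 206, 213]
w4 56 174 26.2 [198, 206, 214]
w4 57 173 26.6 [199, 208, 214]
w4 58 156 26.9 [198, 206, 214]
w4 59 167 26.4 [197, 205, 212]
w5 37 13 23.4 [132, 128, 130]
w5 38 346 23.7 [132, 129, 130]
w5 39 577 23.4 [132, 128, 130]
w5 40 212 23.7 [135, 130, 132]
w5 41 148 23.9 [144, 137, 139]
w5 42 117 23.8 [140, 140, 141]
w5 43 47 23.2 [137, 142, 146]
w5 46 30 24.3 [10, 163, 197]
w5 47 415 24.8 [10, 163, 197]
w5 48 518 24.8 [10, 163, 197]
w5 49 195 25.1 [10, 170, 204]
w5 50 140 26.9 [10, 180, 208]
w5 51 260 27.0 [168, 189, 206]
w5 52 346 26.8 [192, 196, 206]
w5 53 217 26.8 [197, 206, 212]
w5 54 161 26.9 [194, 202, 210]
w5 55 143 26.9 [195, 203, 210]
w5 56 138 26.9 [194, 202, 209]
w5 57 141 26.8 [196, 204, 211]
w5 58 143 26.9 [196, 205, 211]
w5 59 140 27.0 [195, 203, 211]
```

```bash
cat >> h.py <<'E'
def meas(c,P):
    im=c["image"].astype(int);b,g,r=im[...,0],im[...,1],im[...,2]
    rad=np.hypot(P[...,1],P[...,2]-31)
    k=(abs(P[...,1])<24)&(P[...,0]>20)&(P[...,0]<60)&(P[...,2]>33)&(P[...,2]<60)&(rad>15)&(rad<25)
    grey=k&(abs(r-b)<15)&(r<160)&(P[...,0]<51.5)
    rear=np.percentile(P[grey][:,0],25);print("disc rear q25 %.2f  q97 %.2f n%d"%(rear,np.percentile(P[grey][:,0],97),grey.sum()))
    yel=k&(b<60)&(g>120); print("yellow",yel.sum(),np.percentile(P[yel][:,0],[3,25,50,97]).round(2) if yel.sum()>9 else None)
    w=k&(b>175)&(r>185); print("white start",np.percentile(P[w][:,0],[1,5,20]).round(2))
    red=(r>90)&(g<50)&(b<50)&(P[...,2]>45)&(P[...,2]<64)&(abs(P[...,1])<25)&(P[...,0]<12); print("head rear %.2f"%np.percentile(P[red][:,0],1))
E
python3 - <<'E'
from rig import bot
from h import *
for n in("w4","w5"):
    c=np.load(f"pics/{n}.npz");P=wcloud(c,c["ee"],c["rot"]);meas(c,P)
squeeze(bot,38,70,4)
c,P=look(bot,"w6");meas(c,P)
bot.move_gripper(64.5);bot.servo_line(tcp(64.5),speed=60)
squeeze(bot,64.5,46,5)
c,P=look(bot,"w7");meas(c,P)
squeeze(bot,46,42,2)
c,P=look(bot,"w8");meas(c,P)
E
```

```text
disc rear q25 29.79  q97 33.37 n1339
yellow 1532 [47.23 47.88 48.34 51.66]
white start [51.4  51.84 52.52]
head rear -49.94
disc rear q25 38.99  q97 42.66 n1390
yellow 1361 [47.02 47.84 48.4  51.61]
white start [50.94 51.57 52.25]
head rear -50.82
[46.0, 45.9, 5.6, 1.3, -0.3, 3.2, 17.4]
[54.0, 54.3, 2.0, -1.2, 3.2, 1.0, 17.9]
[62.0, 61.9, 1.6, -1.3, 3.2, -1.6, 18.4]
[70.0, 70.3, 0.0, 0.1, -0.0, -0.2, 18.9]
disc rear q25 39.69  q97 43.34 n1164
yellow 1278 [47.77 48.5  49.01 52.39]
white start [51.85 52.24 52.91]
head rear -49.35
[60.8, 60.7, 2.1, -0.3, 4.0, 1.6, 19.9]
[57.1, 57.4, 2.5, 0.1, 4.0, 2.0, 20.4]
[53.4, 53.4, 4.1, 1.8, 0.4, 2.6, 20.9]
[49.7, 49.9, 5.9, 2.3, 2.0, 3.4, 21.3]
[46.0, 46.0, 7.0, 1.2, 4.0, 3.1, 21.8]
disc rear q25 45.54  q97 49.26 n1115
yellow 548 [48.89 49.82 50.68 53.3 ]
white start [52.25 52.72 53.39]
head rear -49.50
[44.0, 44.5, 8.0, 1.3, 4.2, 3.0, 22.3]
[42.0, 42.4, 9.4, 0.2, 4.3, 3.8, 22.8]
disc rear q25 46.62  q97 50.44 n1110
yellow 389 [49.82 50.72 51.39 53.27]
white start [52.19 52.65 53.31]
head rear -49.71
```

```bash
python3 - <<'E'
from rig import bot
from h import *
squeeze(bot,42,39,2)
bot.dwell(.2)
c,P=look(bot,"w9");meas(c,P)
E
python3 - <<'E'
import cv2
cv2.imwrite("pics/w9c.png",cv2.resize(cv2.imread("pics/w9.png")[0:190,380:640],None,fx=3,fy=3,interpolation=cv2.INTER_CUBIC))
E
```

```text
[40.5, 40.7, 10.5, -0.0, 4.4, 2.5, 23.3]
[39.0, 39.4, 11.6, 0.1, 4.0, 3.4, 23.8]
disc rear q25 47.45  q97 51.05 n1108
yellow 272 [50.71 51.34 51.78 53.08]
white start [51.94 52.44 53.15]
head rear -49.81
```

View pics/w9c.png

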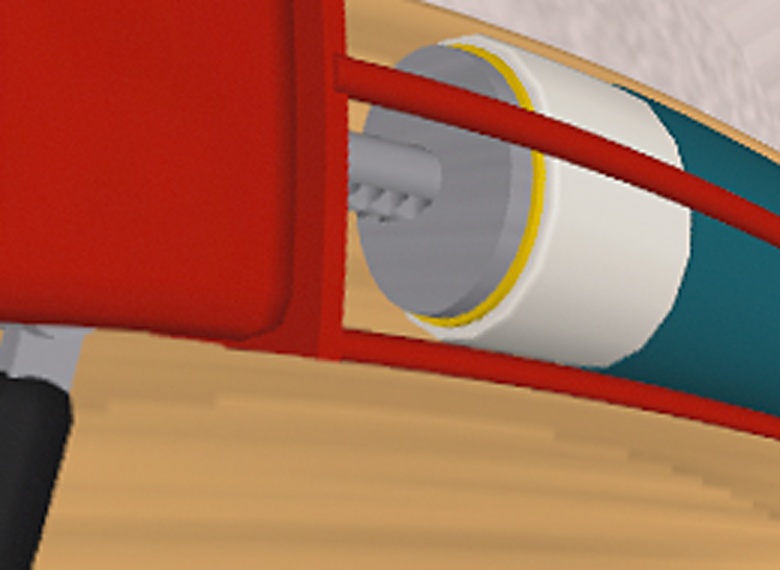

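The close-up shows the disc pressed on the piston, with about a 1 mm yellow ring left of the original 4 mm. That puts it about 2.8 mm in, with the squeeze held and the gun flat, so I'm handing it in.

```bash
python3 -c "
from rig import bot
print(bot.finish_job())"
```

```text
the job is handed in; nothing more can be done
None
```

The job is handed in: the nozzle opening faces the trigger side (within about 2° by camera), and the trigger is still held squeezed with the piston pressed in about 2.8 mm and the gun flat on the offcut, after roughly 24 s of robot time.

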